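# Punch-mark a pipe cup for its hanging hole

## Task

Mark the grey pipe cup for its hanging hole: tip the standing cup over onto its side into the trough of the marking press, push it along until its open end is right up against the end stop, and press the lever down so that the punch bites firmly into the cup. Then ease the sprung lever all the way back up with your hand on it - do not let it snap back - and let go, leaving the cup lying against the stop and the other loose things undisturbed.

Things in the scene. Friction and masses are not known exactly. Their poses are not given: they have to be found in the camera images.
- marking_press: Fixed marking press on a plywood bed 18 mm thick (x -61 to 84, y -160 to 175 mm). Origin: on the bench under the trough's centre line; own x points away from the robot, own y along the trough to the end stop, z up; it is turned by some yaw. The bed at y below -50 is open and flat; the cup stands there at about y=-105. A blue column (x 55 to 82, y 100 to 130, 200 mm high) carries lever and punch.
- trough_start (a point): Near end of the V-trough on its centre line, on the bed's top (press x=0, y=-50, z=18 mm; axes as the press). From here the trough runs 195 mm along +y to the stop: two 45 degree boards, 32 mm apart at the bed, rising 30 mm above it (outer edges 55 mm from the centre line). A lying cup rests on the bed between them and centres itself. Nothing is above the first 125 mm.
- stop_face (a point): Point on the end stop's steel face, on the trough's centre line (press x=0, y=145, z=52 mm; +y points into the stop). The stop is 50 mm high above the bed.
- press_lever (a joint): Lever angle, rad: 0 = at rest, fully up; grows as the grip is pressed down; the punch meets a lying cup at about 0.39 (end of travel 0.46). It turns about a level axis along the press's y at press x=62, y=115, z=185 mm. A spring drives it up: about 4 N at the grip at rest, 7 to 8 N when down; let go, it flies up. 15 N at the grip puts about 18 N on the punch.
- lever_grip (a point): Centre of the lever's black rubber T-grip with red end rings: a level round bar 20 mm thick, 70 mm long along the press's y. It is 155 mm from the lever's axis towards the robot; at rest 14 degrees above level, about 223 mm above the bench, so it moves almost straight down, about 60 mm. Nothing is above it.
- punch: Steel punch at press x=0, y=115 mm: a round upright plunger 12 mm thick with a blunt cone at its foot, moved down by the lever through a blue guide. Origin: its tip, 25 mm above a lying cup when the lever is up.
- cup: Plain grey pipe cup, 68 mm in diameter, 125 mm tall, wall about 4 mm, open at the top, closed flat at the foot, about 0.12 kg. Stands upright on the open end of the press's bed, in line with the trough. Origin: centre of its foot's underside; z points to the open end. A push 90 mm or more above its foot, along the press's +y, tips it into the trough.
- cup_rim (a point): Centre of the cup's open end, 125 mm from its foot.
- spray_can: Bystander: black spray can with a printed band and black cap, 65 mm in diameter, 199 mm tall, standing on the bench. Origin: centre of its foot.
- glue_bottle: Bystander: brown glue bottle with a long red nozzle, 47 mm in diameter, 168 mm tall, standing. Origin: centre of its foot.
- tape_measure: Bystander: orange tape measure, 36 x 78 x 64 mm. Origin: centre of its underside.
- marker: Bystander: blue marker pen lying, 17 x 130 x 17 mm. Origin: centre of its underside.
There are look-alikes about, which are no part of the job. Leave any turquoise look-alike of the cup alone.

How it is judged:
On the way, in this order (a step that is already met when the one before it is completed fails the run):
1. the cup lies on its side in the trough (angle between cup's own z axis and vertical between 1.45 and 1.69 rad and x of cup in the frame of marking_press between -0.012 and 0.012 m and x of cup_rim in the frame of marking_press between -0.012 and 0.012 m and z of cup in the frame of marking_press below 0.062 m), for 0.2 s.
2. its open end is against the end stop (y of cup_rim in the frame of marking_press above 0.141 m and angle between cup's own z axis and vertical between 1.5 and 1.64 rad), for 0.2 s.
3. the punch is pressed firmly into the cup there (contact force between punch and cup above 8 N and y of cup_rim in the frame of marking_press above 0.141 m), for 0.1 s.
4. the lever is back up at rest (value of joint press_lever below 0.04 rad), for 0.2 s.
At the end, for the whole second after the job is handed in: The cup lies level and still in the trough (within 4 degrees, open end within 6 mm of the centre line), its open end within 5 mm of the end stop, and the lever is fully up (within 0.04 rad) (value of joint press_lever below 0.04 rad and y of cup_rim in the frame of marking_press above 0.14 m and x of cup_rim in the frame of marking_press between -0.006 and 0.006 m and angle between cup's own z axis and vertical between 1.5 and 1.64 rad and z of cup in the frame of marking_press below 0.062 m and linear speed of cup below 0.02 m/s); the robot touches nothing.
It fails at once if the lever snaps back (rises faster than 1.2 rad/s, about 0.19 m/s at the grip, while still more than 0.08 rad, about 12 mm at the grip, below its rest) (velocity of joint press_lever below -1.2 rad/s and value of joint press_lever above 0.08 rad).
It fails at once if the spray can, glue bottle, tape measure or marker is moved by more than 40 mm, or a standing one knocked over (distance of any of spray_can, glue_bottle, tape_measure, marker from where it was at the start of the episode above 0.04 m or angle between any of spray_can, glue_bottle's own z axis and vertical above 0.5 rad).
It also fails if it takes over 56 s, if anything falls off the work surface, if the arm or the gripper's body presses on something with over 40 N, if the wrist force passes 120 N, or if a joint passes its speed limit or range.

## Robot

A 6-joint arm with a two-finger parallel gripper is mounted at the origin on a cart in front of the work surface, level with it; the furniture and walls round the work are solid. World frame = base frame: x ahead of the robot, y to its left, z up, the work surface at z = 0. Lengths are in m, angles in rad, forces in N, time in s.
With the tool pointing down it reaches from about 0.375 to 0.975 m from the base axis. Payload 3.8 kg.
Tool frame: the origin (TCP) lies midway between the tips of the shut fingers; the grasp point (between the pads) lies 19 mm behind it; z points along the fingers, y is the line along which they close (so a half turn about z gives the same grasp; the last joint's range is limited). The gripper opens to 85 mm and grips with 20 to 120 N. Pads are 22 mm wide; open, the fingers measure 114 mm over their backs; the gripper's body (76 mm by 85 mm) begins 54 mm behind the grasp point. The pads swing forward as they close: fully open they stand 13 mm farther back than shut.
Start: joints at [-1.196, 0.264, 1.604, -0, 1.274, -0.037], TCP at [0.27, -0.619, 0.231] pointing down, gripper open.
Joint ranges: [-2.63, 2.63], [-0.94, 2.18], [0.31, 2.57], [-1.31, 4.45], [0, 2.66], [-2.55, 2.55]. Speed limits (rad/s): [2.57, 2.57, 3.14, 3.14, 3.14, 3.14].

## Interface

Orientations are given as a rotation vector (axis times angle).
In Python, from workcell import bot, cams gives the robot as it stands.
- The arm moves only by the tool play_rows, never from a script. Its argument "rows" is a list of rows, each a list of 2 entries, a list of its own where there are three numbers: the shift along the tool's x, y, z scaled (see below), then the turn, a rotation vector about the tool's x, y, z scaled (see below). A call has 1 to 20 rows; each row is the pose to reach, as a shift and turn from the pose commanded when the call began, along the tool's axes at that moment; what a row does not reach only later rows make up. The controller multiplies each number of a shift by 250 mm and each number of a turn by 45 degrees. A row lasts 1/12 s, in which the tool goes at most 41.7 mm and 7.16 degrees, less where a joint would pass 70% of its speed; a pose out of reach is approached as far as the arm can. A call with a number of a shift or a turn outside -1 to 1 is refused whole. A call with a gripper value outside its range is refused whole. "claw" is the opening, from -1 (shut) to 1 (fully open), set as the call begins (left out, the last holds). The fingers move at their own pace and stop on an object; "newtons" is the grip in N (left out, the last holds). Time passes only in rows, so rows that repeat a pose let the fingers close. It gives the time, the measured TCP pose, the force, the opening and the grip force at its end, in the units of the state.
- bot.read_state(): the state, without advancing time (a new reading comes with each control period).
- cams.read_camera(name): name is "scene" or "side" or "wrist"; returns a dict with "image" (384x512x3 uint8, red, green, blue), "K" (3x3 intrinsics, pixels), "T" (4x4, takes a point from camera to world coordinates); the wrist camera has in their place "mount" (4x4, takes a point from camera to tool coordinates, whose origin is the TCP and whose axes are the flange's). Camera axes: x right, y down, z forward; pixel columns grow to the right and rows downward; lengths in m; the calibration is good to about 2 mm. A picture is of the moment at which its call begins: read the wrist's pose just before it. There is no depth.
- bot.finish_job(): hands the job in; it is judged then, once.
The state is a dict: "time": time; "q": joint angles; "joint_vel": joint speeds; "joint_torque": joint torques, N m; "tool_pos": TCP position; "tcp_rot": TCP orientation; "wrist_force": force on the tool from outside, world axes, zero at the start; "torque": the same for the moment, N m; "width": opening from 0.0 (shut) to 1.0 (fully open); "grip_force": force on a finger pad.
Only numpy, scipy, OpenCV 4.12 (cv2) and the standard library are available. Lean on these libraries where they do the work, as an engineer would, in place of code of your own. Each camera call takes 0.05 s, during which the arm holds its last target. There are 200 camera calls.

## Working session

There is one attempt and no reset: what is moved stays moved. The work goes in short steps, Python scripts to look and compute and a tool call to move; the robot and the scene stay as the last step left them, time stands still between calls to the robot, and variables do not carry over. Pictures are saved under pics/ and viewed, at most 10 in all, crops included, and the job is handed in when it is done.

Besides the shell and the picture viewer there is one more tool, called after ">>>" as name([rows], argument=value, ...), one row to a line, values as JSON. play_rows: Moves the arm, as the interface text tells. Its arguments: {"type":"object","properties":{"rows":{"type":"array","items":{"type":"array"}},"claw":{"type":"number"},"newtons":{"type":"number"}},"required":["rows"]}

```bash
mkdir -p pics; cat > h.py <<'E'
import numpy as np, cv2
from workcell import bot, cams
from scipy.spatial.transform import Rotation as R
def shot(n,f):
    c=cams.read_camera(n); cv2.imwrite(f'pics/{f}.png',c['image'][:,:,::-1]); return c
def ray(c,u,v,T=None):
    T=c['T'] if T is None else T
    d=T[:3,:3]@np.linalg.inv(c['K'])@[u,v,1]; return T[:3,3],d/np.linalg.norm(d)
def onz(c,u,v,z):
    o,d=ray(c,u,v); return o+d*(z-o[2])/d[2]
def tri(c1,p1,c2,p2):
    o1,d1=ray(c1,*p1);o2,d2=ray(c2,*p2)
    s=np.linalg.lstsq(np.c_[d1,-d2],o2-o1,rcond=None)[0]
    a=o1+s[0]*d1;b=o2+s[1]*d2; return (a+b)/2,np.linalg.norm(a-b)
def proj(c,p):
    Ti=np.linalg.inv(c['T']);q=c['K']@(Ti[:3,:3]@np.array(p)+Ti[:3,3]); return q[:2]/q[2]
E
python3 - <<'E'
from h import *
np.set_printoptions(precision=4,suppress=True)
import pickle
d={n:shot(n,n+'0') for n in('scene','side')}
pickle.dump(d,open('c0.pkl','wb'))
for n in d: print(n,d[n]['K'],d[n]['T'])
s=bot.read_state();print(s)
E
```

```text
scene [[452.2167   0.     253.7828]
 [  0.     452.2167 197.8186]
 [  0.       0.       1.    ]] [[-0.6386 -0.4964  0.5881 -0.3317]
 [-0.7695  0.4056 -0.4933  0.6943]
 [ 0.0063 -0.7675 -0.641   0.9751]
 [ 0.      0.      0.      1.    ]]
side [[488.0659   0.     258.5202]
 [  0.     488.0659 196.8199]
 [  0.       0.       1.    ]] [[-0.6492 -0.2846  0.7054 -0.5617]
 [-0.7605  0.2641 -0.5933  0.9282]
 [-0.0174 -0.9216 -0.3879  0.7288]
 [ 0.      0.      0.      1.    ]]
{'time': 0.1, 'q': array([-1.1959,  0.2647,  1.6053, -0.    ,  1.2737, -0.0369]), 'joint_vel': array([-0.0006, -0.0028, -0.002 ,  0.0007, -0.0012,  0.0012]), 'joint_torque': array([  0.0003, -51.6706, -36.8589,  -0.0001,   0.0063,   0.    ]), 'tool_pos': array([ 0.2699, -0.6179,  0.23  ]), 'tcp_rot': array([-3.0732, -0.6418,  0.0006]), 'wrist_force': array([-0.3084, -0.7954,  0.0397]), 'torque': array([-0.0072,  0.0121,  0.0171]), 'grip_force': 0.0, 'width': 1.0035406702859206}
```

View pics/scene0.png

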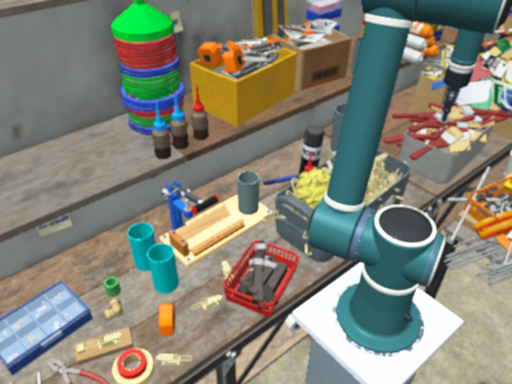

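View pics/side0.png

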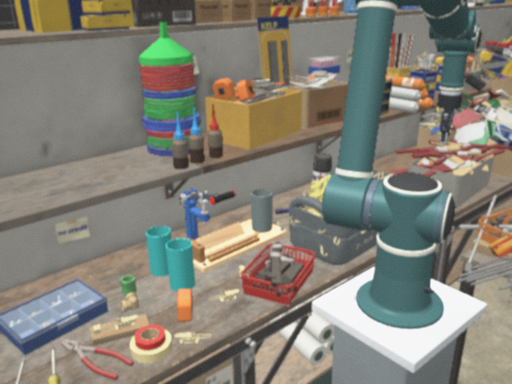

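The scene view shows the press at about (215,220). The grey cup stands at (248,192) at its right end, with the blue column at (178,205) and the black and red lever grip at about (205,203). In the side view the cup is at (262,210) and the column at (192,212), with the lever grip pointing to (225,197). The turquoise look-alikes are to the left. I'll crop both views for detail.

```bash
python3 - <<'E'
from h import *
a=cv2.imread('pics/scene0.png')[160:270,140:340];b=cv2.imread('pics/side0.png')[150:270,160:360]
f=lambda i:cv2.resize(i,None,fx=4,fy=4,interpolation=cv2.INTER_CUBIC)
cv2.imwrite('pics/cropA.png',f(a)); cv2.imwrite('pics/cropB.png',f(b))
E
```

```text
(no output)
```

View pics/cropA.png

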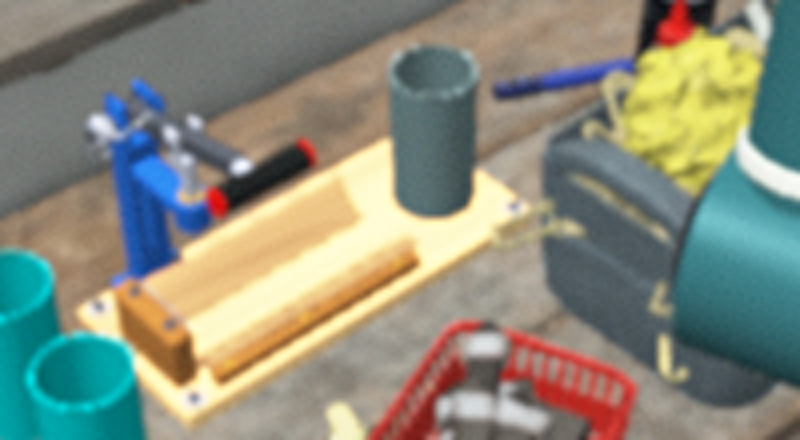

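View pics/cropB.png

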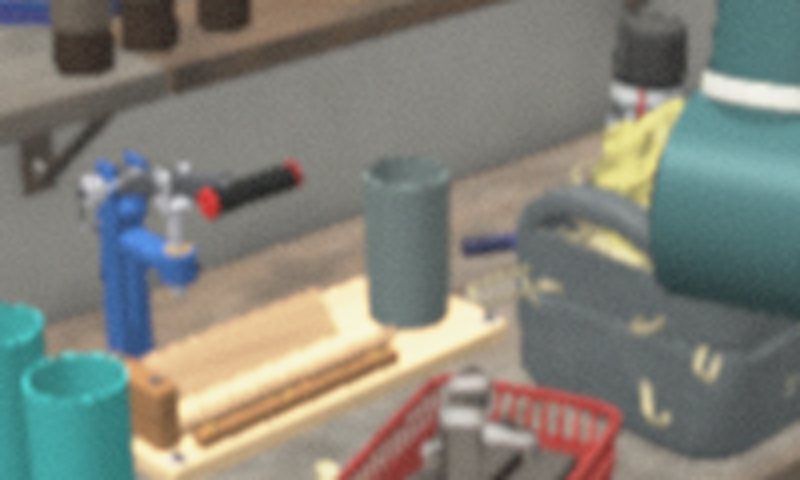

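```bash
python3 - <<'E'
from h import *
import pickle
np.set_printoptions(precision=4,suppress=True)
d=pickle.load(open('c0.pkl','rb'));A=d['scene'];B=d['side']
a=lambda x,y:((x+.5)/4+140-.5,(y+.5)/4+160-.5); b=lambda x,y:((x+.5)/4+160-.5,(y+.5)/4+150-.5)
for n,p,q in [('gripL',(218,201),(209,201)),('gripR',(306,153),(291,172)),('rim',(433,73),(406,171)),('screwNL',(193,399),(178,457)),('screwNR',(515,207),(490,317)),('stop top near corner',(190,350),(175,397))]:
    print(n,*tri(A,a(*p),B,b(*q)))
for n,p in [('nearL',(193,424)),('nearR',(545,213)),('farL',(78,315)),('scNL',(193,399)),('scNR',(515,207)),('scFL',(97,306)),]: print(n,onz(A,*a(*p),.018))
print('rimA',onz(A,*a(433,73),.143),'rimB',onz(B,*b(406,171),.143))
# red ring masks
for c,n in((A,'A'),(B,'B')):
    im=c['image'].astype(int); m=((im[...,0]>150)&(im[...,1]<90)&(im[...,2]<90)).astype(np.uint8)
    k,l,s,ce=cv2.connectedComponentsWithStats(m)
    for i in range(1,k):
        if 3<=s[i,4]<60: print(n,ce[i],s[i,4])
E
```

```text
gripL [0.411  0.2669 0.23  ] 0.003399448297984218
gripR [0.4141 0.1971 0.23  ] 0.003369481671570492
rim [0.5072 0.0163 0.1523] 0.003022022985111928
screwNL [0.4482 0.2812 0.0274] 0.0022367571332598444
screwNR [ 0.455  -0.0243  0.0311] 0.002663335090175492
stop top near corner [0.4503 0.2783 0.0732] 0.003382698282788798
nearL [0.4354 0.2893 0.018 ]
nearR [ 0.4445 -0.049   0.018 ]
farL [0.5797 0.2961 0.018 ]
scNL [0.4551 0.2763 0.018 ]
scNR [ 0.465  -0.0352  0.018 ]
scFL [0.579  0.2803 0.018 ]
rimA [0.5156 0.0076 0.143 ] rimB [0.5257 0.0025 0.143 ]
A [426.5     34.9286] 14
A [482.6  43.8] 5
A [427.5  53.5] 6
A [433.5  54. ] 4
A [480.6667  59.1111] 9
A [230.  72.] 3
A [436. 105.] 24
A [455.6667 104.6667] 3
A [477.8667 110.5333] 15
A [487.5714 110.8571] 7
A [497.5    111.1667] 6
A [143.6957 113.7826] 23
A [151.3077 115.3846] 13
A [163.  114.2] 5
A [467.0909 117.7576] 33
A [483.75   116.4167] 12
A [491.7959 119.6531] 49
A [463.  129.5] 12
A [399.3333 142.6667] 3
A [216.4167 196.5833] 12
A [193.6667 210.3333] 27
A [250.6667 252.2222] 9
A [242.4348 263.913 ] 23
A [246.3333 269.    ] 3
A [246.25 273.5 ] 4
A [230.6667 281.6667] 3
A [173. 307.] 3
A [172.1667 328.9167] 12
A [ 89.5814 376.9535] 43
B [322.4   3.5] 10
B [333.5714   2.7143] 7
B [309.   4.] 3
B [276.641   11.1282] 39
B [489.6111  42.5   ] 18
B [501.5   44.25] 16
B [510.5  43. ] 6
B [392.4  47.2] 5
B [163.25   133.5625] 32
B [165.6 136.6] 5
B [430.875 150.625] 8
B [442.75 168.5 ] 4
B [447.     168.8333] 6
B [211.3929 200.0357] 28
B [254.7   259.175] 40
B [505.7826 252.1739] 23
B [112.0625 355.625 ] 48
B [100.6279 372.3953] 43
```

```bash
cat >> h.py <<'E'
def T_tool(s=None):
    s=s or bot.read_state(); T=np.eye(4);T[:3,:3]=R.from_rotvec(s['tcp_rot']).as_matrix();T[:3,3]=s['tool_pos'];return T
def go(p,yaw=None,T=None):
    """shift (units) & turn(units) from present pose to world point p, tool down with tool-x at yaw"""
    T=T_tool() if T is None else T
    sh=T[:3,:3].T@(np.array(p)-T[:3,3])/.25
    Rt=T[:3,:3] if yaw is None else np.array([[np.cos(yaw),np.sin(yaw),0],[np.sin(yaw),-np.cos(yaw),0],[0,0,-1]]).T@np.eye(3)
    if yaw is not None: Rt=np.array([[np.cos(yaw),np.sin(yaw),0],[np.sin(yaw),-np.cos(yaw),0],[0,0,-1]])
    tr=R.from_matrix(T[:3,:3].T@Rt).as_rotvec()/(np.pi/4)
    return sh.round(3),tr.round(3)
def wcam(f):
    s=bot.read_state(); c=shot('wrist',f); c['T']=T_tool(s)@c['mount']; return c
E
python3 - <<'E'
from h import *
np.set_printoptions(precision=4,suppress=True)
T=T_tool();print(T)
c=cams.read_camera('wrist');print(c['K'],c['mount'])
for p in ([.27,-.618,.48],[.45,-.3,.48],[.5,0,.48]): print(p,go(p))
for y in(0,1.57,-1.57): print(go([.45,0,.48],y))
# rough bystander place
d={'scene':cams.read_camera('scene')}
print('spray foot approx',onz(d['scene'],311,128,.199),'marker',onz(d['scene'],282,180,.017))
E
```

```text
[[ 0.9164  0.4002 -0.0008  0.2699]
 [ 0.4002 -0.9164  0.0019 -0.6179]
 [ 0.0001 -0.0021 -1.      0.23  ]
 [ 0.      0.      0.      1.    ]]
[[339.2813   0.     257.3524]
 [  0.     339.2813 197.9491]
 [  0.       0.       1.    ]] [[-0.0008 -0.9538 -0.3005  0.0763]
 [ 1.     -0.0007 -0.0004  0.0006]
 [ 0.0002 -0.3005  0.9538 -0.1424]
 [ 0.      0.      0.      1.    ]]
[0.27, -0.618, 0.48] (array([ 0.   , -0.002, -0.999]), array([0., 0., 0.]))
[0.45, -0.3, 0.48] (array([ 1.169, -0.879, -0.997]), array([0., 0., 0.]))
[0.5, 0, 0.48] (array([ 1.833, -1.899, -0.996]), array([0., 0., 0.]))
(array([ 1.65 , -1.979, -0.995]), array([-0.002,  0.   ,  0.524]))
(array([ 1.65 , -1.979, -0.995]), array([-0.002, -0.001, -1.475]))
(array([ 1.65 , -1.979, -0.995]), array([-0.002,  0.002,  2.523]))
spray foot approx [ 0.5369 -0.2776  0.199 ] marker [ 0.5595 -0.1805  0.017 ]
```

>>> play_rows([
  [[0,0,-0.5],[0,0,0]],
  [[0,0,-1],[0,0,0]],
  [[0,0,-1],[0,0,0]],
  [[0,0,-1],[0,0,0]],
  [[0,0,-1],[0,0,0]],
  [[0,0,-1],[0,0,0]],
  [[0,0,-1],[0,0,0]],
  [[0.61,-0.72,-1],[0,0,0]],
  [[0.61,-0.72,-1],[0,0,0]],
  [[0.61,-0.72,-1],[0,0,0]],
  [[0.61,-0.72,-1],[0,0,0]],
  [[0.61,-0.72,-1],[0,0,0]],
  [[0.61,-0.72,-1],[0,0,0]],
  [[0.61,-0.72,-1],[0,0,0]],
], claw=-1)

```text
time: 1.37
tool_pos: [0.3391, -0.388, 0.4825]
tcp_rot: [3.074, 0.649, 0.004]
wrist_force: [-1.0, -1.6, 1.1]
width: 0.002
grip_force: 0.0
```

>>> play_rows([
  [[0.61,-0.72,0],[0,0,0.53]],
  [[0.61,-0.72,0],[0,0,0.53]],
  [[0.61,-0.72,0],[0,0,0.53]],
  [[0.61,-0.72,0],[0,0,0.53]],
  [[0.61,-0.72,0],[0,0,0.53]],
  [[0.61,-0.72,0],[0,0,0.53]],
  [[0.61,-0.72,0],[0,0,0.53]],
  [[0.61,-0.72,0],[0,0,0.53]],
])

```text
time: 2.03
tool_pos: [0.4061, -0.1654, 0.4812]
tcp_rot: [3.141, -0.0, 0.0]
wrist_force: [-0.6, -1.1, 0.5]
width: -0.001
grip_force: 0.0
```

```bash
python3 - <<'E'
from h import *
s=bot.read_state();print(s['time'],s['tool_pos'],s['q'],s['width']);print(go([.45,.06,.48],0.0))
E
```

```text
2.0333 [ 0.40608652 -0.16542726  0.48118361] [-4.43258700e-01 -2.42340526e-01  1.66881768e+00 -5.10163645e-04
  1.71470288e+00  1.12771525e+00] -0.0005493181668380348
(array([ 0.175, -0.902,  0.004]), array([ 0.001, -0.   , -0.   ]))
```

>>> play_rows([
  [[0.06,-0.66,0],[0,0,0]],
  [[0.06,-0.66,0],[0,0,0]],
  [[0.06,-0.66,0],[0,0,0]],
  [[0.06,-0.66,0],[0,0,0]],
  [[0.06,-0.66,0],[0,0,0]],
  [[0.06,-0.66,0],[0,0,0]],
  [[0.06,-0.66,0],[0,0,0]],
  [[0.06,-0.66,0],[0,0,0]],
])

```text
time: 2.7
tool_pos: [0.4215, -0.0036, 0.4811]
tcp_rot: [3.141, -0.012, -0.001]
wrist_force: [0.2, -0.2, -0.1]
width: 0.002
grip_force: 0.0
```

```bash
python3 - <<'E'
from h import *
import pickle
c=wcam('w1');pickle.dump(c,open('w1.pkl','wb'));print(c['T'])
E
```

```text
[[-8.21994453e-03 -9.53573805e-01 -3.01047224e-01  4.98181117e-01]
 [-9.99966092e-01  7.98822596e-03  2.00069204e-03 -4.81320235e-03]
 [ 4.97025725e-04  3.01053461e-01 -9.53607134e-01  6.23413008e-01]
 [ 0.00000000e+00  0.00000000e+00  0.00000000e+00  1.00000000e+00]]
```

>>> play_rows([
  [[0,-0.72,0],[0,0,0]],
  [[0,-0.72,0],[0,0,0]],
  [[0,-0.72,0],[0,0,0]],
  [[0,-0.72,0],[0,0,0]],
  [[0,-0.72,0],[0,0,0]],
  [[0,-0.72,0],[0,0,0]],
  [[0,-0.72,0],[0,0,0]],
  [[0,-0.72,0],[0,0,0]],
])

```text
time: 3.42
tool_pos: [0.4226, 0.1766, 0.4813]
tcp_rot: [3.141, -0.011, 0.0]
wrist_force: [0.4, 0.0, 0.3]
width: -0.0
grip_force: 0.0
```

```bash
python3 - <<'E'
from h import *
import pickle
c=wcam('w2');pickle.dump(c,open('w2.pkl','wb'));print(c['T'])
a=np.hstack([cv2.imread('pics/w1.png'),cv2.imread('pics/w2.png')])
E
```

```text
[[-7.68819364e-03 -9.53718029e-01 -3.00604079e-01  4.99222509e-01]
 [-9.99970328e-01  7.47850308e-03  1.84821940e-03  1.75467734e-01]
 [ 4.85388364e-04  3.00609369e-01 -9.53747226e-01  6.23646805e-01]
 [ 0.00000000e+00  0.00000000e+00  0.00000000e+00  1.00000000e+00]]
```

View pics/w1.png

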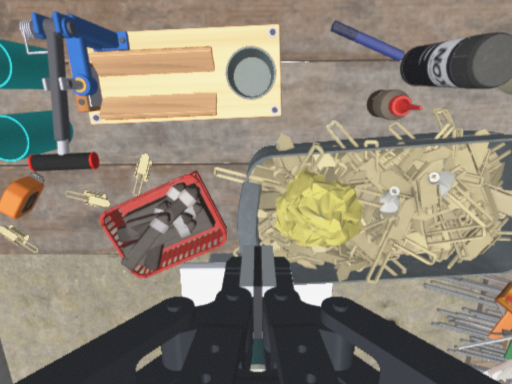

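View pics/w2.png

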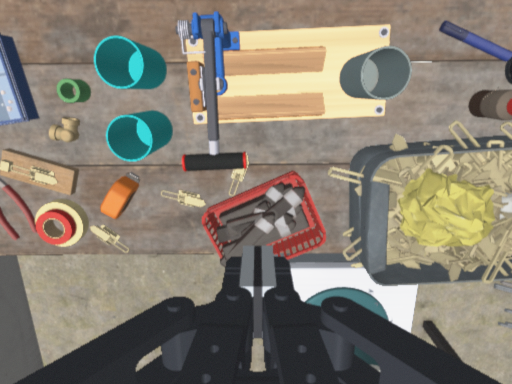

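w1 shows the bed spanning (95,25)–(281,120). The cup is at (251,74), the trough boards are at columns 95–215, and the grip bar runs (30,162)–(97,160). In w2 the grip bar is at (185–245,161), the cup at (376,73) and the right bed corners at (388,25) and (386,117). Next I'll measure with masks.

```bash
python3 - <<'E'
from h import *
import pickle
np.set_printoptions(precision=4,suppress=True)
W={n:pickle.load(open(n+'.pkl','rb')) for n in('w1','w2')}
box={'w1':(20,125,85,290),'w2':(20,125,190,395)}
red={}
for n,c in W.items():
    im=c['image'];hsv=cv2.cvtColor(im,cv2.COLOR_RGB2HSV)
    m=((hsv[...,2]>190)&(hsv[...,0]>12)&(hsv[...,0]<32)&(hsv[...,1]>40)&(hsv[...,1]<150))
    b=box[n];mm=np.zeros_like(m);mm[b[0]-8:b[1]+8,b[2]-8:b[3]+8]=m[b[0]-8:b[1]+8,b[2]-8:b[3]+8]
    L=b[2]+45;Rr=b[3]-15
    cols=range(L,Rr)
    far=[];near=[]
    for u in cols:
        v=np.flatnonzero(mm[:,u])
        if len(v): far.append(onz(c,u,v[0]-.5,.018));near.append(onz(c,u,v[-1]+.5,.018))
    right=[]
    for v in range(35,105):
        u=np.flatnonzero(mm[v])
        if len(u): right.append(onz(c,u[-1]+.5,v,.018))
    for k,P in(('far',far),('near',near),('right',right)):
        l=cv2.fitLine(np.array(P)[:,:2].astype(np.float32),cv2.DIST_HUBER,0,.001,.001).ravel();print(n,k,'dir',l[:2],'ang',np.degrees(np.arctan2(l[1],l[0])),'pt',l[2:])
    r=((hsv[...,0]<8)|(hsv[...,0]>172))&(hsv[...,1]>150)&(hsv[...,2]>120)
    k,lab,s,ce=cv2.connectedComponentsWithStats(r.astype(np.uint8))
    red[n]=[ (ce[i],s[i]) for i in range(1,k) if s[i,4]>5 and 145<ce[i][1]<175 and ce[i][0]<260]
    print(n,red[n])
    # board colour mask: brown boards edges inner
    # cup mask
    g=(hsv[...,1]<90)&(hsv[...,2]<150)&(hsv[...,0]>70)&(hsv[...,0]<115)
    k,lab,s,ce=cv2.connectedComponentsWithStats(g[40:110].astype(np.uint8)); 
    for i in range(1,k):
        if s[i,4]>300: print(n,'grey',s[i],ce[i]+[0,40])
E
```

```text
w1 far dir [ 0.0363 -0.9993] ang -87.91981 pt [0.597  0.0835]
w1 near dir [ 0.0353 -0.9994] ang -87.97882 pt [0.4516 0.0919]
w1 right dir [0.9994 0.0335] ang 1.9189463 pt [ 0.5387 -0.043 ]
w1 [(array([ 90.6296, 160.6296]), array([ 88, 153,   7,  16,  54], dtype=int32)), (array([ 29.8537, 163.2683]), array([ 28, 156,   7,  15,  41], dtype=int32))]
w1 grey [420   0  45  47 459] [442.902   68.5621]
w1 grey [227   7  47  51 732] [248.1011  66.5779]
w2 far dir [ 0.0346 -0.9994] ang -88.01603 pt [0.5966 0.0868]
w2 near dir [ 0.0352 -0.9994] ang -87.98031 pt [0.4516 0.0891]
w2 right dir [ 0.6739 -0.7388] ang -47.631855 pt [0.533  0.0137]
w2 [(array([243.9767, 159.9535]), array([243, 152,   3,  16,  43], dtype=int32)), (array([183.2727, 162.5455]), array([182, 155,   4,  16,  44], dtype=int32))]
w2 grey [ 341    8   69   50 2302] [377.2585  73.5799]
```

```bash
python3 - <<'E'
from h import *
import pickle
np.set_printoptions(precision=4,suppress=True)
W={n:pickle.load(open(n+'.pkl','rb')) for n in('w1','w2')}
a,b=W['w1'],W['w2']
O=np.array([.5117,.1162]);psi=.0352
pr=lambda p:(np.array([[np.cos(psi),np.sin(psi)],[-np.sin(psi),np.cos(psi)]])@(np.array(p)[:2]-O)).round(4)
for n,p,q in(('mid',(61.2,161.9),(213.5,161.3)),('L',(28,163.3),(182,162.5)),('R',(94.5,160.6),(245.5,160))):
    P,e=tri(a,p,b,q);print(n,P,e,pr(P))
# rim: edge points from rim bright ring
f=lambda i:cv2.resize(i,None,fx=6,fy=6,interpolation=cv2.INTER_CUBIC)
i1=cv2.imread('pics/w1.png')[40:110,210:290];i2=cv2.imread('pics/w2.png')[40:110,330:420]
cv2.imwrite('pics/rims.png',np.hstack([f(i1),np.zeros((420,10,3),np.uint8),f(i2)])[:, :800] if 0 else cv2.resize(np.hstack([i1,i2]),None,fx=4.6,fy=4.6,interpolation=cv2.INTER_CUBIC))
E
```

```text
mid [0.4201 0.2278 0.2275] 0.00037154647151567817 [-0.0876  0.1148]
L [0.4198 0.2641 0.2323] 0.000574949026398067 [-0.0867  0.1511]
R [0.4206 0.19   0.2236] 0.0003996099256730656 [-0.0885  0.077 ]
```

View pics/rims.png

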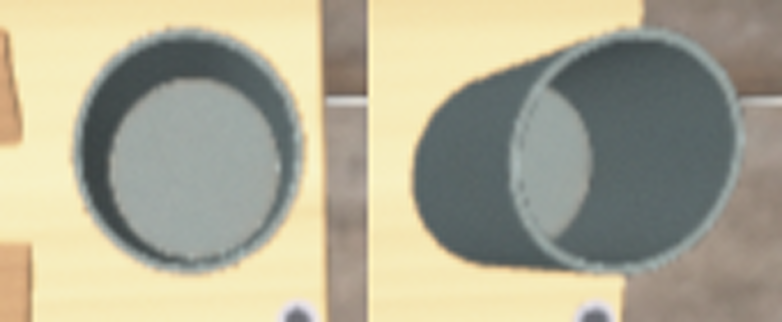

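The rim centre sits at about (250.9,72.6) in w1 and (386.3,72.8) in w2. The grip's triangulated position matches the press layout.

```bash
cat >> h.py <<'E'
O=np.array([.5117,.1162]);psi=.0352
ex=np.array([np.cos(psi),np.sin(psi)]);ey=np.array([-np.sin(psi),np.cos(psi)])
pr=lambda p:np.array([ex@(np.array(p)[:2]-O),ey@(np.array(p)[:2]-O)]).round(4)
pw=lambda x,y,z:[*(O+x*ex+y*ey),z]
E
python3 - <<'E'
from h import *
import pickle
np.set_printoptions(precision=4,suppress=True)
W={n:pickle.load(open(n+'.pkl','rb')) for n in('w1','w2')}
a,b=W['w1'],W['w2']
P,e=tri(a,(250.9,72.6),b,(386.3,72.8));print('rim',P,e,pr(P))
print('glue',onz(a,405,105,.168),onz(a,412,105,.168),'spray left/bottom',onz(a,405,65,0),onz(a,405,65,.1))
print('tote edge',onz(a,250,160,.12),onz(a,480,140,.12))
T=T_tool();print(T[:3,3])
print(go(pw(0,-.185,.48),psi)); print(pw(0,-.185,.12))
E
```

```text
rim [0.5212 0.0033 0.1427] 0.00035882929518800746 [ 0.0055 -0.1131]
glue [ 0.4791 -0.1962  0.168 ] [ 0.479  -0.2053  0.168 ] spray left/bottom [ 0.5384 -0.2587  0.    ] [ 0.5319 -0.218   0.1   ]
tote edge [0.3992 0.0068 0.12  ] [ 0.4262 -0.3333  0.12  ]
[0.4226 0.1765 0.4814]
(array([0.39 , 0.978, 0.006]), array([ 0.001, -0.   , -0.054]))
[np.float64(0.5182106553118956), np.float64(-0.0686854006334997), 0.12]
```

>>> play_rows([
  [[0.41,0.96,0],[0,0,-0.054]],
  [[0.41,0.96,0],[0,0,-0.054]],
  [[0.41,0.96,0],[0,0,-0.054]],
  [[0.41,0.96,0],[0,0,-0.054]],
  [[0.41,0.96,0],[0,0,-0.054]],
  [[0.41,0.96,0],[0,0,-0.054]],
  [[0.41,0.96,0],[0,0,-0.054]],
  [[0.41,0.96,0],[0,0,-0.054]],
  [[0.41,0.96,0],[0,0,-0.054]],
  [[0.41,0.96,0.5],[0,0,-0.054]],
  [[0.41,0.96,1],[0,0,-0.054]],
  [[0.41,0.96,1],[0,0,-0.054]],
  [[0.41,0.96,1],[0,0,-0.054]],
  [[0.41,0.96,1],[0,0,-0.054]],
  [[0.41,0.96,1],[0,0,-0.054]],
  [[0.41,0.96,1],[0,0,-0.054]],
  [[0.41,0.96,1],[0,0,-0.054]],
])

```text
time: 4.88
tool_pos: [0.521, -0.0607, 0.2293]
tcp_rot: [-3.14, -0.061, 0.009]
wrist_force: [0.3, 0.3, 0.7]
width: -0.005
grip_force: 0.0
```

```bash
python3 - <<'E'
from h import *
s=bot.read_state();print(s['tool_pos'],pr(s['tool_pos']),s['wrist_force']);print(go(pw(.005,-.185,.118),psi))
E
```

```text
[ 0.52096944 -0.06072621  0.22933309] [ 0.003  -0.1771] [0.31790615 0.27106905 0.72022627]
(array([0.01 , 0.032, 0.445]), array([-0.002,  0.008,  0.005]))
```

>>> play_rows([
  [[0.01,0.03,0.2],[0,0.008,0]],
  [[0.01,0.03,0.44],[0,0.008,0]],
  [[0.01,0.03,0.44],[0,0.008,0]],
  [[0.01,0.03,0.44],[0,0.008,0]],
  [[0.01,0.03,0.44],[0,0.008,0]],
  [[0.01,0.03,0.44],[0,0.008,0]],
])

```text
time: 5.38
tool_pos: [0.5299, -0.0699, 0.1259]
tcp_rot: [3.14, 0.06, 0.021]
wrist_force: [0.1, -0.5, 0.7]
width: 0.005
grip_force: 0.0
```

>>> play_rows([
  [[0,-0.025,0],[0,0,0]],
  [[0,-0.05,0],[0,0,0]],
  [[0,-0.075,0],[0,0,0]],
  [[0,-0.1,0],[0,0,0]],
  [[0,-0.12,0],[0,0,0]],
  [[0,-0.14,0],[0,0,0]],
  [[0,-0.16,0],[0,0,0]],
  [[0,-0.18,0],[0,0,0]],
  [[0,-0.2,0],[0,0,0]],
  [[0,-0.2,0],[0,0,0]],
])

```text
time: 6.22
tool_pos: [0.5242, -0.0186, 0.1211]
tcp_rot: [-3.14, -0.061, -0.009]
wrist_force: [0.5, 0.5, 0.2]
width: -0.002
grip_force: 0.0
```

```bash
python3 - <<'E'
from h import *
s=bot.read_state();print(s['time'],s['tool_pos'],pr(s['tool_pos']),s['wrist_force'])
shot('scene','s1')
cv2.imwrite('pics/s1c.png',cv2.resize(cv2.imread('pics/s1.png')[130:270,130:330],None,fx=4,fy=4))
E
```

```text
6.2167 [ 0.52422021 -0.01861221  0.12108388] [ 0.0078 -0.1352] [0.5129523  0.47153231 0.20255354]
```

View pics/s1c.png

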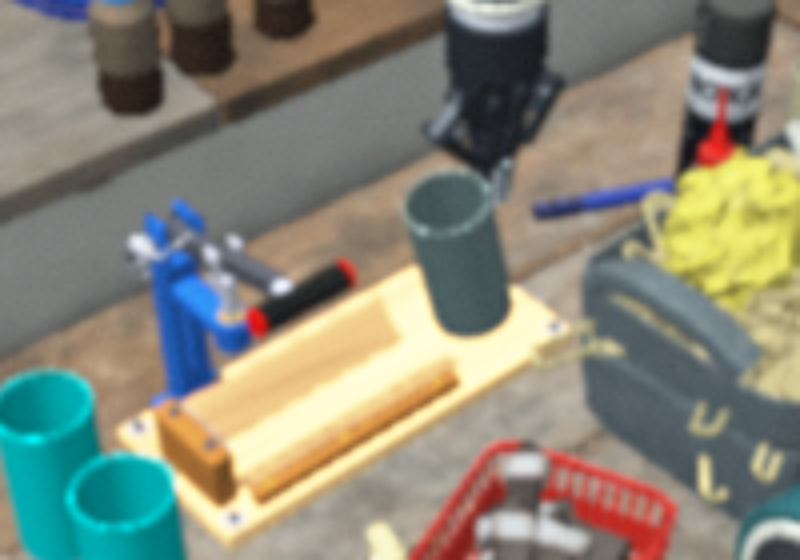

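The cup is at (455,250) in the crop, leaning along the trough with the fingertip behind its rim. It hasn't toppled yet, so I'll keep pushing.

>>> play_rows([
  [[0,-0.02,0],[0,0,0]],
  [[-0.005,-0.04,0],[0,0,0]],
  [[-0.01,-0.06,0],[0,0,0]],
  [[-0.01,-0.08,0],[0,0,0]],
  [[-0.01,-0.1,0],[0,0,0]],
  [[-0.01,-0.12,0],[0,0,0]],
  [[-0.01,-0.14,0],[0,0,0]],
  [[-0.01,-0.16,0],[0,0,0]],
  [[-0.01,-0.18,0],[0,0,0]],
  [[-0.01,-0.2,0],[0,0,0]],
  [[-0.01,-0.22,0],[0,0,0]],
  [[-0.01,-0.22,0],[0,0,0]],
  [[-0.01,-0.22,0],[0,0,0]],
  [[-0.01,-0.22,0],[0,0,0]],
  [[-0.01,-0.22,0],[0,0,0]],
])

```text
time: 7.52
tool_pos: [0.5198, 0.0351, 0.1213]
tcp_rot: [3.141, 0.059, 0.01]
wrist_force: [0.9, 0.2, -0.4]
width: -0.0
grip_force: 0.0
```

```bash
python3 - <<'E'
from h import *
s=bot.read_state();print(s['time'],s['tool_pos'],pr(s['tool_pos']),s['wrist_force'])
c=shot('scene','s2');d=shot('side','d2')
for n,cc in(('sc',c),('si',d)):
    hsv=cv2.cvtColor(cc['image'],cv2.COLOR_RGB2HSV)
    g=(hsv[...,0]>80)&(hsv[...,0]<110)&(hsv[...,1]>15)&(hsv[...,1]<110)&(hsv[...,2]<190)&(hsv[...,2]>50)
    m=np.zeros_like(g); u0,v0=proj(cc,pw(0,-.16,.1)); u1,v1=proj(cc,pw(0,.15,.05)); 
    a,b,e,f=int(min(u0,u1)),int(max(u0,u1)),int(min(v0,v1)),int(max(v0,v1)+10)
    m[e-15:f,a:b]=g[e-15:f,a:b]
    k,l,st,ce=cv2.connectedComponentsWithStats(m.astype(np.uint8))
    print(n,[(st[i],ce[i].round(1)) for i in range(1,k) if st[i,4]>60])
    print([proj(cc,pw(0,y,.052)).round(1) for y in(-.08,.045)])
i=cv2.imread('pics/s2.png')[130:270,130:330];j=cv2.imread('pics/d2.png')[130:270,160:360]
cv2.imwrite('pics/s2c.png',cv2.resize(np.vstack([i,j]),None,fx=2.1,fy=2.1,interpolation=cv2.INTER_CUBIC))
E
```

```text
7.5167 [0.51984972 0.03514961 0.12125832] [ 0.0053 -0.0813] [ 0.88879104  0.16495781 -0.40032831]
sc [(array([204, 199,  42,  34, 802], dtype=int32), array([224.1, 215.3]))]
[array([241. , 204.7]), array([209.2, 222.8])]
si [(array([219, 214,  41,  30, 600], dtype=int32), array([238.6, 227.9]))]
[array([255.8, 222.6]), array([225.2, 235.3])]
```

View pics/s2c.png

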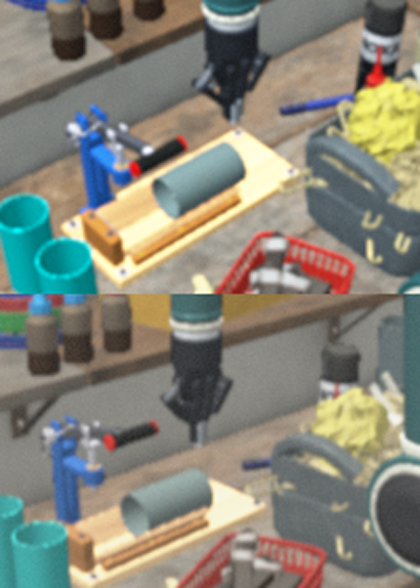

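The cup lies in the trough, at about (200,180) in the top half and (165,500) in the bottom half, with its foot near press y of -0.08 and the fingers above it. I'll go behind it and push.

>>> play_rows([
  [[-0.02,0.1,0],[0,0,0]],
  [[-0.02,0.22,0],[0,0,0]],
  [[-0.02,0.22,0],[0,0,0]],
  [[-0.02,0.22,0],[0,0,0]],
  [[-0.02,0.22,0],[0,0,0]],
  [[-0.02,0.22,0.15],[0,0,0]],
  [[-0.02,0.22,0.34],[0,0,0]],
  [[-0.02,0.22,0.34],[0,0,0]],
  [[-0.02,0.22,0.34],[0,0,0]],
  [[-0.02,0.22,0.34],[0,0,0]],
  [[-0.02,0.22,0.34],[0,0,0]],
])

```text
time: 8.53
tool_pos: [0.5194, -0.0196, 0.0384]
tcp_rot: [3.141, 0.06, 0.015]
wrist_force: [0.5, -1.2, 0.3]
width: -0.001
grip_force: 0.0
```

```bash
python3 - <<'E'
from h import *
s=bot.read_state();print(s['time'],s['tool_pos'],pr(s['tool_pos']),s['wrist_force']);print(go(pw(0,-.005,.037),psi))
E
```

```text
8.5333 [ 0.51943463 -0.01959245  0.0383954 ] [ 0.003 -0.136] [ 0.54862939 -1.18307206  0.32427799]
(array([-0.01 , -0.524,  0.005]), array([ 0.   , -0.012,  0.004]))
```

>>> play_rows([
  [[-0.01,-0.03,0],[0,-0.012,0]],
  [[-0.01,-0.06,0],[0,-0.012,0]],
  [[-0.01,-0.09,0],[0,-0.012,0]],
  [[-0.01,-0.12,0],[0,-0.012,0]],
  [[-0.01,-0.15,0],[0,-0.012,0]],
  [[-0.01,-0.18,0],[0,-0.012,0]],
  [[-0.01,-0.21,0],[0,-0.012,0]],
  [[-0.01,-0.24,0],[0,-0.012,0]],
  [[-0.01,-0.27,0],[0,-0.012,0]],
  [[-0.01,-0.3,0],[0,-0.012,0]],
  [[-0.01,-0.33,0],[0,-0.012,0]],
  [[-0.01,-0.36,0],[0,-0.012,0]],
  [[-0.01,-0.39,0],[0,-0.012,0]],
  [[-0.01,-0.42,0],[0,-0.012,0]],
  [[-0.01,-0.45,0],[0,-0.012,0]],
  [[-0.01,-0.46,0],[0,-0.012,0]],
  [[-0.01,-0.46,0],[0,-0.012,0]],
  [[-0.01,-0.46,0],[0,-0.012,0]],
])

```text
time: 10.03
tool_pos: [0.5104, 0.0955, 0.036]
tcp_rot: [-3.141, -0.06, 0.006]
wrist_force: [1.1, -0.4, 0.9]
width: 0.0
grip_force: 0.0
```

```bash
python3 - <<'E'
from h import *
s=bot.read_state();print(s['time'],s['tool_pos'],pr(s['tool_pos']),s['wrist_force'])
for n in('scene','side'):
    cc=shot(n,n+'3')
    hsv=cv2.cvtColor(cc['image'],cv2.COLOR_RGB2HSV)
    g=(hsv[...,0]>80)&(hsv[...,0]<110)&(hsv[...,1]>15)&(hsv[...,1]<110)&(hsv[...,2]<190)&(hsv[...,2]>50)
    m=np.zeros_like(g); u0,v0=proj(cc,pw(0,-.16,.1)); u1,v1=proj(cc,pw(0,.15,.05)); 
    a,b,e,f=int(min(u0,u1)),int(max(u0,u1)),int(min(v0,v1)),int(max(v0,v1)+10)
    m[e-15:f,a:b]=g[e-15:f,a:b]
    k,l,st,ce=cv2.connectedComponentsWithStats(m.astype(np.uint8))
    print(n,[(st[i],ce[i].round(1)) for i in range(1,k) if st[i,4]>60])
    print([proj(cc,pw(0,y,.052)).round(1) for y in(-.08,.045,.02,.145)])
E
```

```text
10.0333 [0.51036425 0.09552161 0.0359894 ] [-0.0021 -0.0206] [ 1.05979719 -0.35729293  0.94274944]
scene [(array([212, 173,  26,   9,  97], dtype=int32), array([224.3, 177.6])), (array([180, 208,  45,  39, 892], dtype=int32), array([202.8, 226.9]))]
[array([241. , 204.7]), array([209.2, 222.8]), array([215.8, 219. ]), array([181.4, 238.5])]
side [(array([196, 186,  58,  67, 829], dtype=int32), array([225.6, 227.3]))]
[array([255.8, 222.6]), array([225.2, 235.3]), array([231.6, 232.6]), array([198.2, 246.4])]
```

>>> play_rows([
  [[0.004,-0.008,0],[0,0,0]],
  [[0.008,-0.016,0],[0,0,0]],
  [[0.008,-0.024,0],[0,0,0]],
  [[0.008,-0.028,0],[0,0,0]],
  [[0.008,-0.028,0],[0,0,0]],
])

```text
time: 10.55
tool_pos: [0.5121, 0.1023, 0.036]
tcp_rot: [-3.141, -0.06, 0.006]
wrist_force: [0.7, 0.0, 0.5]
width: -0.002
grip_force: 0.0
```

>>> play_rows([
  [[0,-0.003,0],[0,0,0]],
  [[0,-0.006,0],[0,0,0]],
  [[0,-0.009,0],[0,0,0]],
  [[0,-0.009,0],[0,0,0]],
])

```text
time: 10.88
tool_pos: [0.5123, 0.1044, 0.0362]
tcp_rot: [-3.141, -0.06, 0.005]
wrist_force: [-0.0, 0.1, -0.4]
width: 0.0
grip_force: 0.0
```

>>> play_rows([
  [[0,-0.003,0],[0,0,0]],
  [[0,-0.006,0],[0,0,0]],
  [[0,-0.009,0],[0,0,0]],
  [[0,-0.012,0],[0,0,0]],
  [[0,-0.012,0],[0,0,0]],
])

```text
time: 11.3
tool_pos: [0.5119, 0.1055, 0.0364]
tcp_rot: [3.138, 0.061, -0.006]
wrist_force: [-0.8, -9.4, 3.5]
width: 0.001
grip_force: 2.0
```

>>> play_rows([
  [[0,-0.003,0],[0,0,0]],
  [[0,-0.006,0],[0,0,0]],
  [[0,-0.009,0],[0,0,0]],
  [[0,-0.009,0],[0,0,0]],
])

```text
time: 11.63
tool_pos: [0.5119, 0.1058, 0.0367]
tcp_rot: [3.135, 0.063, -0.007]
wrist_force: [-2.4, -17.8, 6.3]
width: -0.001
grip_force: 3.6
```

>>> play_rows([
  [[0,-0.003,0],[0,0,0]],
  [[0,-0.006,0],[0,0,0]],
  [[0,-0.009,0],[0,0,0]],
  [[0,-0.009,0],[0,0,0]],
])

```text
time: 11.97
tool_pos: [0.5119, 0.1061, 0.0371]
tcp_rot: [3.132, 0.064, -0.007]
wrist_force: [-2.4, -26.5, 9.3]
width: -0.002
grip_force: 5.2
```

>>> play_rows([
  [[0,0.01,0],[0,0,0]],
  [[0,0.02,0],[0,0,0]],
  [[0,0.03,0],[0,0,0]],
  [[0,0.05,0],[0,0,0]],
  [[0,0.09,0],[0,0,0]],
  [[0,0.14,0],[0,0,0]],
  [[0,0.14,0],[0,0,0]],
  [[0,0.14,-0.3],[0,0,0]],
  [[0,0.14,-0.6],[0,0,0]],
  [[0,0.14,-1],[0,0,0]],
  [[0,0.14,-1],[0,0,0]],
  [[0,0.14,-1],[0,0,0]],
  [[0,0.14,-1],[0,0,0]],
  [[0,0.14,-1],[0,0,0]],
  [[0,0.14,-1],[0,0,0]],
])

```text
time: 13.22
tool_pos: [0.5163, 0.077, 0.2904]
tcp_rot: [-3.14, -0.059, -0.008]
wrist_force: [-0.7, 0.2, -0.7]
width: -0.002
grip_force: 0.0
```

```bash
python3 - <<'E'
from h import *
import pickle
s=bot.read_state();print(s['time'],s['tool_pos'],pr(s['tool_pos']),s['wrist_force'])
c=wcam('w3');pickle.dump(c,open('w3.pkl','wb'))
for n,p in(('foot',pw(0,.02,.086)),('rim',pw(0,.145,.086)),('stopTopCentre',pw(0,.145,.068)),('near45',pw(-.034,.02,.052))): print(n,proj(c,p))
for n in('scene','side'):
    cc=shot(n,n+'4');print(n,[proj(cc,p).round(1) for p in(pw(0,.02,.086),pw(0,.145,.086))])
i=cv2.imread('pics/scene4.png')[180:260,160:260];j=cv2.imread('pics/side4.png')[180:260,180:280]
w=cv2.resize(cv2.imread('pics/w3.png'),(508,381))
cv2.imwrite('pics/f4.png',np.hstack([w,cv2.resize(np.vstack([i,j])[:152],(250,381),interpolation=cv2.INTER_CUBIC)]))
E
```

```text
13.2167 [0.51629478 0.07701023 0.29039837] [ 0.0032 -0.0393] [-0.74654321  0.15467558 -0.73231081]
foot [200.25641801 171.84601187]
rim [ 80.84447315 171.62482458]
stopTopCentre [ 89.01396039 167.9867115 ]
near45 [206.34977737 193.76762457]
scene [array([215.2, 210.6]), array([180.2, 229.9])]
side [array([231.1, 222.6]), array([197.4, 236. ])]
```

View pics/f4.png

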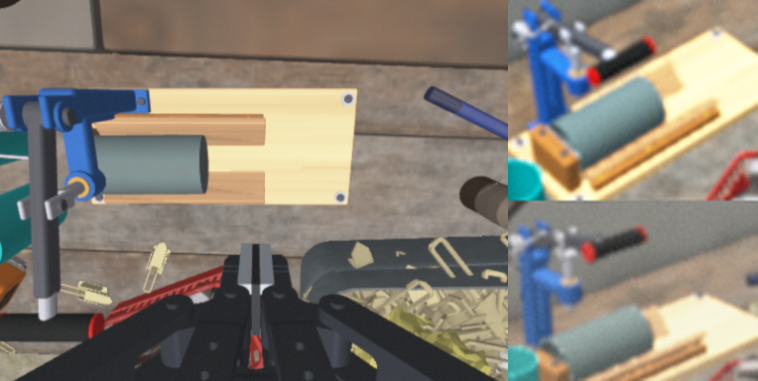

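The cup lies in the trough with its foot edge at about (203,165), where a cup against the stop should show, and the inset views show the rim at the stop. Next is the lever.

```bash
python3 - <<'E'
from h import *
p=pw(-.091,.115,.29);print(p,go(p,psi)); p[2]=.245;print(go(p,psi))
E
```

```text
[np.float64(0.41670920638639763), np.float64(0.227926223997135), 0.29] (array([-0.362, -0.619, -0.021]), array([0.   , 0.008, 0.003]))
(array([-0.361, -0.619,  0.159]), array([0.   , 0.008, 0.003]))
```

>>> play_rows([
  [[-0.36,-0.62,-0.02],[0,0.008,0]],
  [[-0.36,-0.62,-0.02],[0,0.008,0]],
  [[-0.36,-0.62,-0.02],[0,0.008,0]],
  [[-0.36,-0.62,-0.02],[0,0.008,0]],
  [[-0.36,-0.62,-0.02],[0,0.008,0]],
  [[-0.36,-0.62,-0.02],[0,0.008,0]],
  [[-0.36,-0.62,-0.02],[0,0.008,0]],
  [[-0.36,-0.62,0.06],[0,0.008,0]],
  [[-0.36,-0.62,0.14],[0,0.008,0]],
  [[-0.36,-0.62,0.14],[0,0.008,0]],
  [[-0.36,-0.62,0.14],[0,0.008,0]],
  [[-0.36,-0.62,0.14],[0,0.008,0]],
  [[-0.36,-0.62,0.14],[0,0.008,0]],
])

```text
time: 14.45
tool_pos: [0.4191, 0.2281, 0.2526]
tcp_rot: [-3.14, -0.058, -0.007]
wrist_force: [-0.0, 1.0, 0.5]
width: 0.002
grip_force: 0.0
```

```bash
python3 - <<'E'
from h import *
s=bot.read_state();print(s['time'],s['tool_pos'],pr(s['tool_pos']),s['wrist_force']);print(go(pw(-.091,.115,.235),psi))
E
```

```text
14.45 [0.41914794 0.22808538 0.25256171] [-0.0886  0.1151] [-0.00976938  1.00383977  0.52148084]
(array([-0.01,  0.  ,  0.07]), array([-0.001, -0.006,  0.002]))
```

>>> play_rows([
  [[-0.01,0,0.02],[0,0,0]],
  [[-0.01,0,0.04],[0,0,0]],
  [[-0.01,0,0.06],[0,0,0]],
  [[-0.01,0,0.08],[0,0,0]],
  [[-0.01,0,0.1],[0,0,0]],
  [[-0.01,0,0.12],[0,0,0]],
  [[-0.01,0,0.12],[0,0,0]],
  [[-0.01,0,0.12],[0,0,0]],
])

```text
time: 15.12
tool_pos: [0.4154, 0.2284, 0.2215]
tcp_rot: [-3.141, -0.06, -0.004]
wrist_force: [-4.0, 0.1, 5.5]
width: -0.001
grip_force: 2.5
```

>>> play_rows([
  [[0.004,0,0.015],[0,0,0]],
  [[0.006,0,0.03],[0,0,0]],
  [[0.006,0,0.045],[0,0,0]],
  [[0.006,0,0.06],[0,0,0]],
  [[0.006,0,0.075],[0,0,0]],
  [[0.006,0,0.09],[0,0,0]],
  [[0.006,0,0.1],[0,0,0]],
  [[0.006,0,0.1],[0,0,0]],
  [[0.006,0,0.1],[0,0,0]],
])

```text
time: 15.87
tool_pos: [0.417, 0.2285, 0.1969]
tcp_rot: [-3.141, -0.06, -0.004]
wrist_force: [-4.2, -0.5, 6.2]
width: 0.004
grip_force: 3.0
```

>>> play_rows([
  [[0,0,0.015],[0,0,0]],
  [[0,0,0.03],[0,0,0]],
  [[0,0,0.045],[0,0,0]],
  [[0,0,0.06],[0,0,0]],
  [[0,0,0.07],[0,0,0]],
  [[0,0,0.07],[0,0,0]],
  [[0,0,0.07],[0,0,0]],
])

```text
time: 16.45
tool_pos: [0.4174, 0.2287, 0.1798]
tcp_rot: [-3.14, -0.06, -0.005]
wrist_force: [-3.9, 1.0, 7.1]
width: -0.003
grip_force: 3.4
```

>>> play_rows([
  [[0,0,0.01],[0,0,0]],
  [[0,0,0.02],[0,0,0]],
  [[0,0,0.03],[0,0,0]],
  [[0,0,0.03],[0,0,0]],
  [[0,0,0.03],[0,0,0]],
])

```text
time: 16.87
tool_pos: [0.4179, 0.2287, 0.1726]
tcp_rot: [-3.14, -0.06, -0.007]
wrist_force: [-2.9, -0.6, 7.2]
width: 0.005
grip_force: 3.6
```

>>> play_rows([
  [[0,0,0.006],[0,0,0]],
  [[0,0,0.012],[0,0,0]],
  [[0,0,0.018],[0,0,0]],
  [[0,0,0.018],[0,0,0]],
  [[0,0,0.018],[0,0,0]],
])

```text
time: 17.28
tool_pos: [0.4183, 0.2287, 0.1688]
tcp_rot: [-3.14, -0.06, -0.008]
wrist_force: [-4.3, -1.7, 10.0]
width: 0.001
grip_force: 5.0
```

>>> play_rows([
  [[0,0,0.006],[0,0,0]],
  [[0,0,0.012],[0,0,0]],
  [[0,0,0.016],[0,0,0]],
  [[0,0,0.016],[0,0,0]],
  [[0,0,0.016],[0,0,0]],
])

```text
time: 17.7
tool_pos: [0.4186, 0.2288, 0.1664]
tcp_rot: [-3.14, -0.06, -0.009]
wrist_force: [-6.6, -2.5, 19.0]
width: 0.002
grip_force: 9.4
```

>>> play_rows([
  [[0,0,0],[0,0,0]],
  [[0,0,0],[0,0,0]],
  [[0,0,-0.01],[0,0,0]],
  [[0,0,-0.02],[0,0,0]],
  [[0,0,-0.035],[0,0,0]],
  [[0,0,-0.05],[0,0,0]],
  [[0,0,-0.065],[0,0,0]],
  [[0,0,-0.08],[0,0,0]],
  [[0,0,-0.095],[0,0,0]],
  [[0,0,-0.11],[0,0,0]],
  [[0,0,-0.125],[0,0,0]],
  [[0,0,-0.14],[0,0,0]],
  [[0,0,-0.155],[0,0,0]],
  [[0,0,-0.17],[0,0,0]],
  [[0,0,-0.185],[0,0,0]],
  [[0,0,-0.2],[0,0,0]],
])

```text
time: 19.03
tool_pos: [0.4191, 0.2287, 0.2145]
tcp_rot: [-3.14, -0.06, -0.012]
wrist_force: [2.5, 1.5, 4.1]
width: -0.0
grip_force: 2.0
```

>>> play_rows([
  [[0,0,-0.012],[0,0,0]],
  [[0,0,-0.024],[0,0,0]],
  [[0,0,-0.036],[0,0,0]],
  [[0,0,-0.048],[0,0,0]],
  [[0,0,-0.06],[0,0,0]],
  [[0,0,-0.072],[0,0,0]],
  [[0,0,-0.084],[0,0,0]],
  [[0,0,-0.096],[0,0,0]],
  [[0,0,-0.11],[0,0,0]],
  [[0,0,-0.13],[0,0,0]],
  [[0,0,-0.15],[0,0,0]],
  [[0,0,-0.2],[0,0,0]],
  [[0,0,-0.3],[0,0,0]],
  [[0,0,-0.3],[0,0,0]],
  [[0,0,-0.3],[0,0,0]],
  [[0,0,-0.3],[0,0,0]],
])

```text
time: 20.37
tool_pos: [0.4171, 0.2284, 0.2884]
tcp_rot: [-3.141, -0.06, -0.006]
wrist_force: [0.0, 0.8, -1.6]
width: 0.004
grip_force: 0.0
```

```bash
python3 - <<'E'
from h import *
s=bot.read_state();print(s['time'],s['tool_pos'],pr(s['tool_pos']),s['wrist_force'])
for n in('scene','side'):
    c=shot(n,n+'5');a=cv2.imread(f'pics/{n}4.png').astype(int);b=cv2.imread(f'pics/{n}5.png').astype(int)
    u,v=proj(c,pw(0,.08,.08)).astype(int)
    d=np.abs(a-b).max(2)
    print(n,'cup region diff',d[v-25:v+25,u-30:u+30].mean(),(d[v-25:v+25,u-30:u+30]>60).sum(),'ref noise',d[250:300,50:110].mean())
    for cc in(a,b):
        im=cc[...,::-1]; m=((im[...,0]>150)&(im[...,1]<90)&(im[...,2]<90)).astype(np.uint8)
        k,l,s,ce=cv2.connectedComponentsWithStats(m)
        print([ce[i].round(1) for i in range(1,k) if s[i,4]>3 and 185<ce[i][0]<240 and 185<ce[i][1]<215])
        hsv=cv2.cvtColor(im.astype(np.uint8),cv2.COLOR_RGB2HSV)
        g=((hsv[...,0]>80)&(hsv[...,0]<110)&(hsv[...,1]>15)&(hsv[...,1]<110)&(hsv[...,2]<190)&(hsv[...,2]>50)).astype(np.uint8)
        k,l,s,ce=cv2.connectedComponentsWithStats(g);i=l[v+8,u];print('cup',s[i],ce[i].round(1))
E
```

```text
20.3667 [0.41711212 0.22835788 0.28843458] [-0.0906  0.1154] [ 0.02967492  0.84984541 -1.60405029]
scene cup region diff 4.499333333333333 0 ref noise 4.583666666666667
[array([216.4, 196.8]), array([193.8, 210.1])]
cup [177 211  45  36 825] [200.6 227.8]
[array([216.4, 196.6]), array([193.8, 210.4])]
cup [177 211  45  36 822] [200.6 227.8]
side cup region diff 3.8973333333333335 0 ref noise 3.9156666666666666
[array([211.6, 199.9])]
cup [     0      0    512    384 168120] [240.1 195.5]
[array([211.4, 200. ])]
cup [191 223  46  29 565] [216.6 235.9]
```

```bash
python3 - <<'E'
from h import *
import pickle
c=pickle.load(open('w3.pkl','rb'))
hsv=cv2.cvtColor(c['image'],cv2.COLOR_RGB2HSV)
g=((hsv[...,0]>75)&(hsv[...,0]<115)&(hsv[...,1]>15)&(hsv[...,2]<190)).astype(np.uint8)
k,l,s,ce=cv2.connectedComponentsWithStats(g);i=l[165,170];print(s[i]);m=l==i
t=np.linspace(0,2*np.pi,400)
for y in(.012,.016,.02,.024):
    P=np.array([proj(c,pw(.034*np.cos(a),y,.052+.034*np.sin(a))) for a in t]);print(y,'max u',P[:,0].max(),'v range',P[:,1].min(),P[:,1].max())
print('mask max u at rows',[(v,np.flatnonzero(m[v])[-1]) for v in range(142,192,6)])
# stop and bed right edge in w3 for check
print('bed right pred',proj(c,pw(0,-.16,.018)),proj(c,pw(.05,-.16,.018)))
h2=(hsv[...,2]>190)&(hsv[...,0]>12)&(hsv[...,0]<32)&(hsv[...,1]>40)&(hsv[...,1]<150)
print([(v,np.flatnonzero(h2[v,:380])[-1]) for v in(110,130,150,170,180)])
E
```

```text
[    0    89   209   117 12244]
0.012 max u 215.74591630010613 v range 134.96286796962687 195.00653342319356
0.016 max u 212.52657794809548 v range 134.9564953483064 194.99991486382692
0.02 max u 209.30727478119792 v range 134.9501228040218 194.9932963830798
0.024 max u 206.08800679883666 v range 134.943750336772 194.9866779809508
mask max u at rows [(142, np.int64(206)), (148, np.int64(206)), (154, np.int64(207)), (160, np.int64(207)), (166, np.int64(207)), (172, np.int64(208)), (178, np.int64(207)), (184, np.int64(207)), (190, np.int64(206))]
bed right pred [354.57536209 159.89471256] [358.19493951 118.50476488]
[(110, np.int64(358)), (130, np.int64(356)), (150, np.int64(355)), (170, np.int64(353)), (180, np.int64(352))]
```

The foot measures y ≈ 0.021 in the press frame, which puts the rim against the stop. The cup and lever show the same in the images from before and after pressing, so I'm handing in.

```bash
python3 -c "
from workcell import bot
print(bot.finish_job())"
```

```text
the job is handed in; nothing more can be done
None
```

I handed the job in at about 20 s: the cup was tipped into the trough, pushed against the stop and punched with about 19 N at the grip, the lever was eased back up, and the hand is clear; no pass/fail verdict came back.

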